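# Open the jam jar in the one-handed holder

## Task

Open the jam jar for the tart: first push the holder's sliding jaw by its handle until the square jar is snug against the back plate, then twist the tight cap anticlockwise until it comes free of its lugs and lift it straight off, leaving the jar in the braced holder and the things around it alone. Finish while still holding the cap level, over the middle of the open mouth and about two centimetres clear of the rim; do not put it down or let go.

Things in the scene. Friction and masses are not known exactly. Their poses are not given: they have to be found in the camera images.
- holder: Grey jar holder fixed to the table, base 110 x 225 mm, 10 mm thick. Origin at table height, at the middle of the braced jar's place; z up. A fixed back plate (face 33 mm from the origin towards -y, top 55 mm above the table) and two side cheeks (46 mm high) make a pocket 72 mm wide along x, open towards +y, where the sliding jaw runs.
- jaw (a joint): Closing travel of the black sliding jaw in m, along the holder's -y. 0 is fully open; the jaw meets a jar that is home against the back plate at 0.045. It starts between 0 and 0.018, has a stiff slide (about 8 N) and stays where it is left.
- jaw_handle (a point): Grip point on the jaw's upright round black handle (18 mm diameter), 80 mm above the table; the handle's top is 95 mm above the table and it is free from 35 mm up. It stands on the holder's +y side, 105 mm from the holder's origin when the jaw is closed on the jar. Axes as the holder's.
- jar: Loose square glass jar, 0.3 to 0.55 kg, 66 x 66 mm, 70 mm high, shoulder up to 78 mm, then a round neck 48 mm across with three lug tabs that hold the cap. Origin at the centre of its underside, z up, x and y square to its sides. It stands on the holder's base (10 mm above the table), at first 10 to 20 mm off the back plate and within 0.04 rad of square.
- cap_center (a point): Centre (half-way up) of the round steel lug cap, 64 mm across, 19 mm high, 40 g, 17 mm of free neck below it. z up. Its x axis starts 0 to 0.2 rad clockwise (from above) of the jar's x; turned anticlockwise it is free from 0.65 rad past the jar's x and meets a stop near 1.2 rad. It does not climb while turning. Seated, it is 6.5 mm below the rim point; the edge clears the rim after 18 mm of lift.
- bowl_center (a point): Centre of a white bowl, 120 mm across, 55 mm high; leave alone.
- mug_center (a point): Centre of a blue mug, 76 mm across, 85 mm high; leave alone.
- spoon: Steel spoon lying on the table, 190 mm long; leave alone. Origin at the middle of its underside, x along it.
- jar_rim (a point): Centre of the jar's mouth, level with the rim's rubber seal, 111 mm above the jar's underside. Axes as the jar's. The seal presses the cap up against the lugs, which makes it tight (a few tenths of a N m), and pushes it up about 1 mm once it is free.
Things that resemble listed ones, but are neither listed nor needed, are in the scene too. Of the things that look like the holder, the larger one is meant. There is more than one size of the part that bears cap_center; the job needs the smaller.

How it is judged:
By the outcome, as a careful person would: the job done as asked, in the order asked, and still so for the second after the job is handed in, while the arm keeps its last pose, push and grip.
It also fails if it takes over 48 s, if anything falls off the work surface, if the arm or the gripper's body presses on something with over 40 N, if the wrist force passes 120 N, or if a joint passes its speed limit or range.

## Robot

A 6-joint arm with a two-finger parallel gripper is mounted at the origin on the work surface. World frame = base frame: x ahead of the robot, y to its left, z up, the work surface at z = 0. Lengths are in mm, angles in rad, forces in N, time in s.
With the tool pointing down it reaches from about 400 to 825 mm from the base axis. Payload 7 kg.
Tool frame: the origin (TCP) lies midway between the tips of the shut fingers; the grasp point (between the pads) lies 19 mm behind it (r.grip_depth is the distance from the TCP to the grasp point, in mm); z points along the fingers, x is the direction in which the jaws open and shut, and the axes are right-handed (so a half turn about z gives the same grasp; the last joint's range is limited). The gripper opens to 88 mm and grips with 3 to 60 N. Pads are 19 mm wide; open, the fingers measure 130 mm over their backs; the gripper's body (78 mm by 193 mm) begins 47 mm behind the grasp point.
Start: joints at [1.497, 0.359, 0.012, 0, -1.224, -0.288], TCP at [238.929, 631.275, 202.561] pointing down, gripper open.
Joint ranges: [-3.07, 3.07], [-1.43, 2.12], [-1.02, 1.25], [-3.03, 1.67], [-3.05, -0], [-3.03, 3.03]. Speed limits (rad/s): [2.39, 2.39, 3.01, 3.14, 3.14, 3.14].

## Interface

Orientations are given as a unit quaternion [x, y, z, w].
In Python, from station import sensors, read_camera, camera_model, ticket, r gives the robot as it stands.
- The arm moves only by the tool carry_out, never from a script. Its argument "steps" is a list of rows, each a list of 7 numbers: the opening, from 0 (shut) to 1 (fully open), then the shift along the tool's x, y, z in m, then the turn, a rotation vector about the tool's x, y, z in rad. In form: [[hand, tx, ty, tz, rx, ry, rz], ...]. A call has 1 to 20 rows; each row is the pose to reach, as a shift and turn from the pose measured when the call began, along the tool's axes at that moment; what a row does not reach only later rows make up. A row lasts 1/10 s, in which the tool goes at most 50 mm and 8.59 degrees, less where a joint would pass 70% of its speed; a pose out of reach is approached as far as the arm can. A call with a gripper value outside its range is refused whole. The fingers move at their own pace and stop on an object; "grip_force" is the grip in N (left out, the last holds). Time passes only in rows, so rows that repeat a pose let the fingers close. It gives the time, the measured TCP pose, the force and the opening at its end, in the units of the state.
- sensors.read_state(): the state, without advancing time (a new reading comes with each control period).
- read_camera(name): name is "scene" or "top"; returns the picture (384x512x3 uint8, red, green, blue); there is no depth.
- camera_model(name): a dict with "fx", "fy", "cx", "cy" (pixels), "world_from_camera" (4x4, takes a point from camera to world coordinates). Camera axes: x right, y up, looking along -z (the intrinsics and any distortion apply to the point x, -y, -z); pixel columns grow to the right and rows downward; lengths in mm; the calibration is good to about 2 mm. A picture is of the moment at which its call begins. camera_model takes no time and is no camera call.
- ticket.hand_in(): hands the job in, once; it reports no verdict.
The state is a dict: "t": time; "joints": joint angles; "qd": joint speeds; "tau": joint torques, N m; "tcp_pos": TCP position; "ee_rot": TCP orientation; "force": force on the tool from outside, world axes, zero at the start; "torque": the same for the moment, N m; "gripper_width": finger opening in mm.
Only numpy, scipy, OpenCV 4.12 (cv2) and the standard library are available. Lean on these libraries where they do the work, as an engineer would, in place of code of your own. Each camera call takes 0.05 s, during which the arm holds its last target.

## Working session

There is one attempt and no reset: what is moved stays moved. The work goes in short steps, Python scripts to look and compute and a tool call to move; the robot and the scene stay as the last step left them, time stands still between calls to the robot, and variables do not carry over. Pictures are saved under pics/ and viewed, and the job is handed in when it is done.

Besides the shell and the picture viewer there is one more tool, called in YAML: its name, and indented under it one key for each argument. carry_out: Moves the arm, as the interface text tells. Its arguments: {"type":"object","properties":{"steps":{"type":"array","items":{"type":"array","items":{"type":"number"}}},"grip_force":{"type":"number"}},"required":["steps"]}

```bash
ls; mkdir -p pics
python3 - <<'E'
from station import sensors, read_camera, camera_model, ticket, r
import cv2,json,numpy as np
for n in("scene","top"):
    im=read_camera(n); cv2.imwrite(f"pics/{n}0.png",im[:,:,::-1]); m=camera_model(n)
    print(n,{k:(np.round(v,4).tolist() if not isinstance(v,(str,type(None))) else v) for k,v in m.items()})
print(sensors.read_state()); print(r.grip_depth, [a for a in dir(r) if a[0]!='_'])
E
```

```text
pics
scene {'fx': 388.43, 'fy': 388.43, 'cx': 251.789, 'cy': 186.3111, 'world_from_camera': [[0.1813, -0.7815, 0.597, 1169.1312], [0.9833, 0.1337, -0.1236, -108.0996], [0.0168, 0.6094, 0.7927, 957.7815], [0.0, 0.0, 0.0, 1.0]]}
top {'fx': 346.615, 'fy': 346.615, 'cx': 255.0771, 'cy': 187.3927, 'world_from_camera': [[-0.001, 0.9799, -0.1997, 379.5018], [-1.0, -0.0009, 0.0009, 2.9544], [0.0007, 0.1997, 0.9799, 938.0724], [0.0, 0.0, 0.0, 1.0]]}
{'t': 0.1, 'joints': array([ 1.49710098e+00,  3.59336943e-01,  1.11372170e-02, -2.94075774e-04,
       -1.22410178e+00, -2.88100121e-01]), 'qd': array([ 0.00070025, -0.00165419,  0.00235929,  0.00053159,  0.00085432,
        0.00235921]), 'tau': array([-2.21846560e-03, -5.84167349e+01,  2.93753010e+01,  7.01553270e+00,
        1.01927086e-02, -5.61882530e-05]), 'tcp_pos': array([238.78482242, 630.83996055, 201.69921822]), 'ee_rot': array([-5.68309747e-01,  8.22814345e-01, -4.99307124e-04, -5.79822832e-04]), 'force': array([ 0.64680544,  0.02322002, -0.63959519]), 'torque': array([-0.00409807, -0.052662  ,  0.01739604]), 'gripper_width': 87.96571854123543}
18.8 ['MotionError', 'grip_depth']
```

View pics/scene0.png

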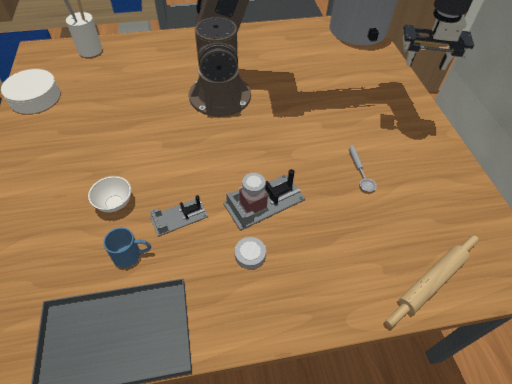

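View pics/top0.png

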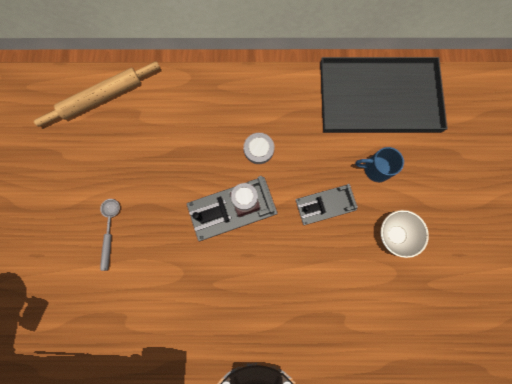

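The scene view shows the robot base at (218,75). The larger grey holder with the jar is at (265,198), with its black jaw handle at (291,183).

What could be mistaken for the targets, as top-view pixels:
- **Holder:** large (232,209) or small (326,204). I choose the large one, which holds the jar.
- **Cap:** on the jar (244,196) or loose, wider disc on the table (259,148). I choose the one on the jar.
- **Handle:** large holder's (210,212) or small holder's (312,208). I choose the large holder's.

Next I'll check these in a close crop.

Run:
```python
import cv2,numpy as np
a=cv2.imread("pics/top0.png")[125:250,180:280]; b=cv2.imread("pics/scene0.png")[155:275,215:315]
a=cv2.resize(a,(400,500),interpolation=cv2.INTER_CUBIC); b=cv2.resize(b,(400,480),interpolation=cv2.INTER_CUBIC); b=cv2.copyMakeBorder(b,0,20,0,0,cv2.BORDER_CONSTANT)
cv2.imwrite("pics/crop0.png",np.hstack([a,b]))
```

```text
(no output)
```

View pics/crop0.png

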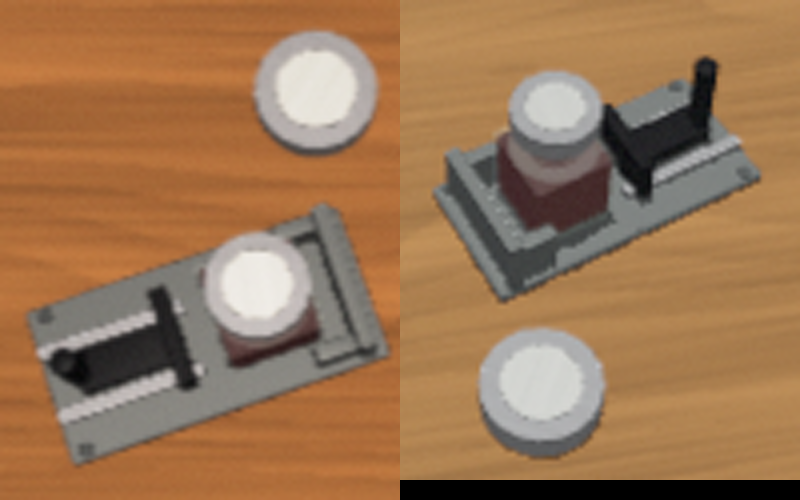

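The crop confirms the choice. The large holder carries the square jar with its smaller cap (crop (257,285)), and the handle is on the side away from the back plate at crop (68,360). The loose disc at the top right is bigger and lies on the table. Next I'll measure.

```bash
cat > h.py <<'E'
import numpy as np,cv2
from station import sensors, read_camera, camera_model, r
from scipy.spatial.transform import Rotation as R
def ray(n,uv):
    m=camera_model(n);T=np.array(m["world_from_camera"])
    d=T[:3,:3]@np.array([(uv[0]-m["cx"])/m["fx"],-(uv[1]-m["cy"])/m["fy"],-1.]);return T[:3,3],d
def onz(n,uv,z):
    o,d=ray(n,uv);return o+d*(z-o[2])/d[2]
def tri(a,b):
    (o1,d1),(o2,d2)=ray("scene",a),ray("top",b)
    d1=d1/np.linalg.norm(d1);d2=d2/np.linalg.norm(d2)
    s=np.linalg.lstsq(np.c_[d1,-d2],o2-o1,rcond=None)[0]
    p,q=o1+s[0]*d1,o2+s[1]*d2;return (p+q)/2,np.linalg.norm(p-q)
def proj(n,p):
    m=camera_model(n);T=np.linalg.inv(np.array(m["world_from_camera"]));c=T[:3,:3]@np.asarray(p,float)+T[:3,3]
    return np.array([m["cx"]+m["fx"]*c[0]/-c[2],m["cy"]+m["fy"]*c[1]/c[2]])
def blob(mask,seed):
    n,l,st,c=cv2.connectedComponentsWithStats(mask.astype(np.uint8));k=l[int(seed[1]),int(seed[0])]
    return (l==k)&(k>0),st[k],c[k]
E
python3 - <<'E'
from h import *
for k in ("scene","top"): print(k, camera_model(k).keys())
A={}
for n,s,loose in(("scene",(254,182),(251,251)),("top",(244,196),(259,147))):
    im=cv2.imread(f"pics/{n}0.png"); v=im.min(2).astype(int)
    for nm,ss in(("cap",s),("loose",loose)):
        m,st,c=blob(v>195,ss); print(n,nm,"white",st,c); A[n,nm]=c
for nm in("cap","loose"): print(nm,tri(A["scene",nm],A["top",nm]),onz("top",A["top",nm],124 if nm=="cap" else 19),onz("scene",A["scene",nm],124 if nm=="cap" else 19))
# black
B={}
for n,s in(("scene",(291,176)),("top",(197,215))):
    im=cv2.imread(f"pics/{n}0.png"); m,st,c=blob(im.max(2)<50,s); print(n,"black",st,c); B[n]=m
    ys,xs=np.where(m); print(sorted(zip(ys,xs))[:12], "left", sorted(zip(xs,ys))[:14])
# holder corners
im=cv2.imread("pics/top0.png").astype(int)
hsv=cv2.cvtColor(im.astype(np.uint8),cv2.COLOR_BGR2HSV)
m=(hsv[...,1]<70); m[:175]=0;m[245:]=0;m[:,:184]=0;m[:,282:]=0
cv2.imwrite("pics/hm.png",cv2.resize((m*255).astype(np.uint8)[170:250,180:285],None,fx=6,fy=6,interpolation=0))
E
```

```text
scene dict_keys(['fx', 'fy', 'cx', 'cy', 'world_from_camera'])
top dict_keys(['fx', 'fy', 'cx', 'cy', 'world_from_camera'])
scene cap white [246 176  15  11 124] [253.41129032 181.14516129]
scene loose white [240 241  21  19 285] [249.81052632 250.10526316]
top cap white [235 188  19  17 252] [243.83333333 195.77380952]
top loose white [249 138  20  18 292] [258.65410959 146.54794521]
cap (array([524.93477096,  29.2593882 , 124.64945828]), np.float64(0.39540168507264783)) [525.02155679  29.0843895  124.        ] [524.45129686  29.56394753 124.        ]
loose (array([679.71632849,  -7.55295711,  27.14189762]), np.float64(0.46518674059197546)) [682.36440483  -7.87903606  19.        ] [675.46296625  -6.44022206  19.        ]
scene black [265 170  29  34 367] [279.76839237 187.97547684]
[(np.int64(170), np.int64(290)), (np.int64(170), np.int64(291)), (np.int64(170), np.int64(292)), (np.int64(171), np.int64(289)), (np.int64(171), np.int64(290)), (np.int64(171), np.int64(291)), (np.int64(171), np.int64(292)), (np.int64(171), np.int64(293)), (np.int64(172), np.int64(289)), (np.int64(172), n
[... 731 characters left out ...]
(198), np.int64(220)), (np.int64(199), np.int64(218)), (np.int64(199), np.int64(219)), (np.int64(199), np.int64(220)), (np.int64(199), np.int64(221)), (np.int64(200), np.int64(218)), (np.int64(200), np.int64(219)), (np.int64(200), np.int64(220))] left [(np.int64(193), np.int64(214)), (np.int64(193), np.int64(215)), (np.int64(193), np.int64(216)), (np.int64(193), np.int64(217)), (np.int64(194), np.int64(213)), (np.int64(194), np.int64(214)), (np.int64(194), np.int64(215)), (np.int64(194), np.int64(216)), (np.int64(194), np.int64(217)), (np.int64(195), np.int64(213)), (np.int64(195), np.int64(214)), (np.int64(195), np.int64(215)), (np.int64(195), np.int64(216)), (np.int64(195), np.int64(217))]
```

View pics/hm.png

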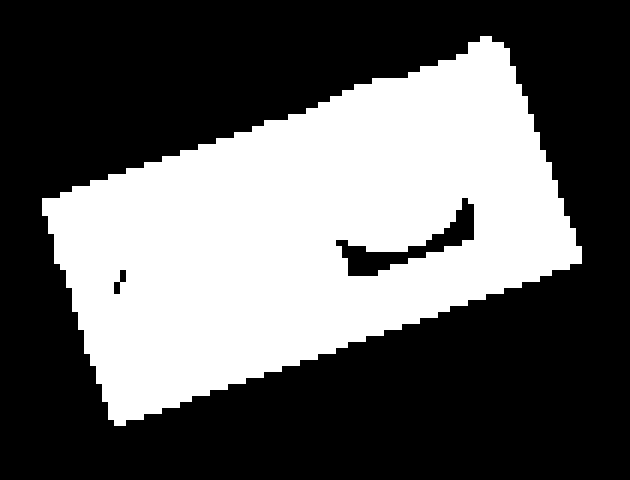

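Run:
```python
from h import *
im=cv2.imread("pics/top0.png")
hsv=cv2.cvtColor(im,cv2.COLOR_BGR2HSV)
m=(hsv[...,1]<70); m[:175]=0;m[245:]=0;m[:,:184]=0;m[:,282:]=0
def fit(pts): 
    vx,vy,x0,y0=cv2.fitLine(np.float32(pts),cv2.DIST_HUBER,0,.01,.01).ravel();return np.array([vx,vy]),np.array([x0,y0])
# column-wise lower edge / upper edge ; row-wise left/right edge
low=[(x,np.where(m[:,x])[0].max()+.5) for x in range(203,272)]
up=[(x,np.where(m[:,x])[0].min()-.5) for x in range(191,228)]
lef=[(np.where(m[y])[0].min()-.5,y) for y in range(206,236)]
rig=[(np.where(m[y])[0].max()+.5,y) for y in range(182,209)]
L={}
for k,p,z in(("low",low,0),("low",low,10),("up",up,10),("left",lef,10),("right",rig,10),("right",rig,0),("right",rig,55)):
    w=np.array([onz("top",q,z)[:2] for q in p]); v,c=fit(w); L[k,z]=(v,c)
    print(k,z,"dir",v,"ang",np.degrees(np.arctan2(v[1],v[0])),c)
def inter(a,b): 
    (v,c),(w,d)=L[a],L[b]; s=np.linalg.solve(np.c_[v,-w],d-c); return c+v*s[0]
lb=inter(("low",0),("left",10));lt=inter(("up",10),("left",10)); rb=inter(("low",0),("right",10));rb55=inter(("low",0),("right",55))
print(lb,lt,rb,rb55,"width",np.linalg.norm(lb-lt),"len",np.linalg.norm(lb-rb),np.linalg.norm(lb-rb55))
# handle top
top=np.mean([onz("top",q,95)[:2] for q in [(196.5,215)]],axis=0); print("handle", top, onz("scene",(291,172.5),95), tri((291,172.5),(196.5,215)))
a=cv2.imread("pics/top0.png")[190:235,185:230]; b=cv2.imread("pics/scene0.png")[160:205,260:305]
cv2.imwrite("pics/hand0.png",np.hstack([cv2.convertScaleAbs(cv2.resize(x,(390,390),interpolation=0),alpha=2.) for x in(a,b)]))
```

```text
low 0 dir [ 0.32982904 -0.94404066] ang -70.7416 [461.49948  49.05882]
low 10 dir [ 0.32981586 -0.9440453 ] ang -70.74239 [460.61002  48.61647]
up 10 dir [ 0.32411093 -0.9460191 ] ang -71.08828 [547.30115 127.21894]
left 10 dir [0.941271   0.33765197] ang 19.733883 [478.04398 171.9353 ]
right 10 dir [0.94339097 0.33168286] ang 19.37095 [547.3921  -39.28491]
right 0 dir [0.9433946  0.33167243] ang 19.370316 [549.2082   -39.735493]
right 55 dir [0.9433863 0.3316961] ang 19.37175 [539.24207  -37.247673]
[425.1927  152.97653] [526.07776 189.16595] [498.38492  -56.515133] [496.85962  -52.149403] width 107.17963 len 221.90958 217.28506
handle [482.62001808 145.35733924] [489.02160237 147.21399249  95.        ] (array([483.66431152, 147.85253577,  88.19201341]), np.float64(2.678141190533332))
```

View pics/hand0.png

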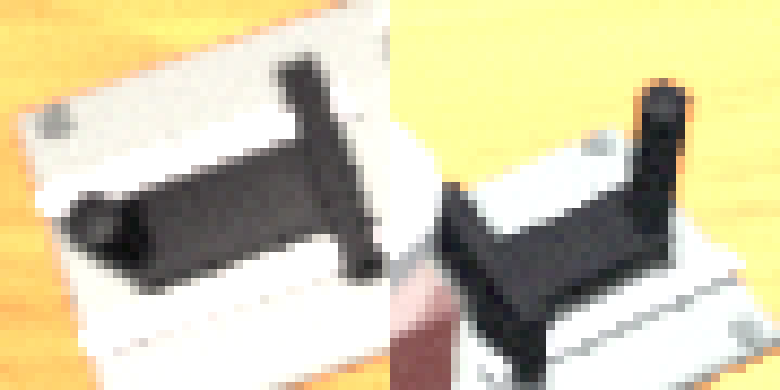

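Run:
```python
from h import *
th=np.radians(19.3);X=np.array([np.cos(th),np.sin(th)]);Y=np.array([-X[1],X[0]])
a,b=(291,171.4),(195.7,214.5)
for nm,p in(("top",onz("top",b,95)),("scene",onz("scene",a,95)),("tri",tri(a,b)[0])): print(nm,p,p[:2]@X,p[:2]@Y)
cap=np.array([524.9,29.2]);print("cap",cap@X,cap@Y)
s=sensors.read_state();Rm=R.from_quat(s["ee_rot"]).as_matrix();print(Rm.round(3))
g=np.array([484.5,147.0])
tgt=np.array([*g,140.]);print("shift tool",(Rm.T@(tgt-s["tcp_pos"])).round(1))
Rt=np.c_[np.r_[-X,0],np.r_[Y,0]*1.0,[0,0,-1]];Rt[:,1]=np.cross(Rt[:,2],Rt[:,0]);print(np.linalg.det(Rt))
print("turn",R.from_matrix(Rm.T@Rt).as_rotvec().round(4))
```

```text
top [483.84859427 147.35173776  95.        ] 505.35863381480783 -20.848213989533587
scene [485.00490257 148.21341748  95.        ] 506.7347562399394 -20.417136382605076
tri [484.0726986  148.05387614  93.81700687] 505.80221053241513 -20.259604821817206
cap 505.0521397532632 -145.9280169489405
[[-0.354 -0.935 -0.   ]
 [-0.935  0.354 -0.001]
 [ 0.002 -0.    -1.   ]]
shift tool [ 365.4 -401.1   62.3]
1.0
turn [-8.000e-04 -1.400e-03  8.721e-01]
```

carry_out:
  steps:
    - [0.6, 0.02, -0.022, 0.003, 0, 0, 0.04]
    - [0.6, 0.045, -0.05, 0.006, 0, 0, 0.1]
    - [0.6, 0.075, -0.082, 0.01, 0, 0, 0.17]
    - [0.6, 0.105, -0.115, 0.015, 0, 0, 0.24]
    - [0.6, 0.135, -0.148, 0.02, 0, 0, 0.32]
    - [0.6, 0.165, -0.181, 0.025, 0, 0, 0.4]
    - [0.6, 0.195, -0.214, 0.03, 0, 0, 0.48]
    - [0.6, 0.225, -0.247, 0.035, 0, 0, 0.56]
    - [0.6, 0.255, -0.28, 0.04, 0, 0, 0.64]
    - [0.6, 0.285, -0.313, 0.045, 0, 0, 0.72]
    - [0.6, 0.315, -0.346, 0.05, 0, 0, 0.8]
    - [0.6, 0.34, -0.373, 0.055, 0, 0, 0.84]
    - [0.6, 0.356, -0.391, 0.059, 0, 0, 0.872]
    - [0.6, 0.3649, -0.4007, 0.0623, 0, 0, 0.872]
    - [0.6, 0.3649, -0.4007, 0.0623, 0, 0, 0.872]
    - [0.6, 0.3649, -0.4007, 0.0623, 0, 0, 0.872]

```text
t: 1.7
tcp_pos: [484.2, 147.8, 139.9]
ee_rot: [-0.168, 0.986, -0.001, -0.0]
force: [1.0, 0.0, 0.2]
gripper_width: 52.8
```

Run:
```python
from h import *
for n in("scene","top"):
    im=read_camera(n); cv2.imwrite(f"pics/{n}1.png",im[:,:,::-1])
s=sensors.read_state();Rm=R.from_quat(s["ee_rot"]).as_matrix();print(s["t"],s["tcp_pos"],s["force"],s["joints"].round(3),s["gripper_width"]);print(Rm.round(4))
print((Rm.T@(np.array([484.3,147.6,63])-s["tcp_pos"])).round(1))
a=cv2.imread("pics/top1.png")[120:250,170:300]; b=cv2.imread("pics/scene1.png")[120:250,210:340]
cv2.imwrite("pics/c1.png",np.hstack([cv2.resize(x,(400,400),interpolation=2) for x in(a,b)]))
```

```text
1.8 [484.16373906 148.45964005 140.15852012] [0.83732106 0.76256081 0.37901756] [ 0.687  0.134 -0.443  0.001 -0.994 -0.349] 52.62234897461922
[[-9.434e-01 -3.318e-01 -2.000e-04]
 [-3.318e-01  9.434e-01 -1.200e-03]
 [ 6.000e-04 -1.100e-03 -1.000e+00]]
[ 0.1 -0.8 77.2]
```

View pics/c1.png

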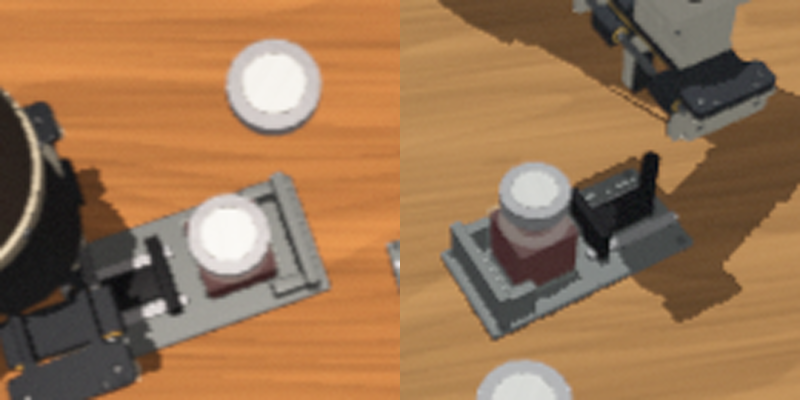

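The top crop shows the gripper over the jaw end, with the jar and cap untouched at (228,235). In the scene crop the fingers straddle the handle line at (650,170). I'll descend and close.

carry_out:
  steps:
    - [0.6, 0, -0.0008, 0.015, 0, 0, 0]
    - [0.6, 0, -0.0008, 0.035, 0, 0, 0]
    - [0.6, 0, -0.0008, 0.055, 0, 0, 0]
    - [0.6, 0, -0.0008, 0.07, 0, 0, 0]
    - [0.6, 0, -0.0008, 0.077, 0, 0, 0]
    - [0.6, 0, -0.0008, 0.077, 0, 0, 0]
    - [0.15, 0, -0.0008, 0.077, 0, 0, 0]
    - [0.1, 0, -0.0008, 0.077, 0, 0, 0]
    - [0.0, 0, -0.0008, 0.077, 0, 0, 0]
    - [0.0, 0, -0.0008, 0.077, 0, 0, 0]
    - [0.0, 0, -0.0008, 0.077, 0, 0, 0]
  grip_force: 20

```text
t: 2.9
tcp_pos: [484.1, 147.4, 63.3]
ee_rot: [-0.168, 0.986, -0.001, -0.0]
force: [-11.0, -0.3, 5.6]
gripper_width: 17.9
```

Run:
```python
from h import *
for n in("scene","top"):
    im=read_camera(n); cv2.imwrite(f"pics/{n}2.png",im[:,:,::-1])
s=sensors.read_state();Rm=R.from_quat(s["ee_rot"]).as_matrix();print(s["t"],s["tcp_pos"],s["force"],Rm.T@s["force"],s["torque"],s["gripper_width"])
a=cv2.imread("pics/top2.png")[120:250,170:300]; b=cv2.imread("pics/scene2.png")[120:250,210:340]
cv2.imwrite("pics/c2.png",np.hstack([cv2.resize(x,(400,400),interpolation=2) for x in(a,b)]))
```

```text
3.0 [483.55593194 147.22784919  63.30512822] [-4.68822624  0.64462887  5.12068485] [ 4.22028298  2.15582811 -5.1144933 ] [ 0.15493406  1.77959063 -0.06490838] 16.6471127183546
```

View pics/c2.png

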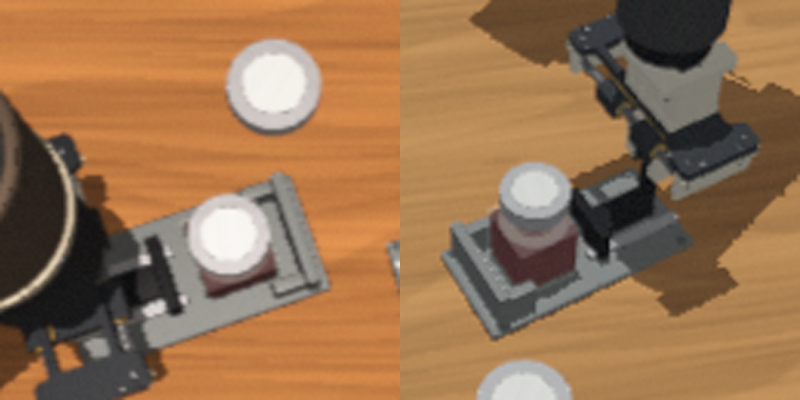

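The gripper holds the handle: width about 17–18 mm, and the handle sits between the fingers at crop (648,170). Now I'll push the jaw along tool −y.

carry_out:
  steps:
    - [0, 0, -0.003, 0, 0, 0, 0]
    - [0, 0, -0.006, 0, 0, 0, 0]
    - [0, 0, -0.009, 0, 0, 0, 0]
    - [0, 0, -0.012, 0, 0, 0, 0]
    - [0, 0, -0.015, 0, 0, 0, 0]
    - [0, 0, -0.018, 0, 0, 0, 0]
    - [0, 0, -0.021, 0, 0, 0, 0]
    - [0, 0, -0.024, 0, 0, 0, 0]
    - [0, 0, -0.026, 0, 0, 0, 0]
    - [0, 0, -0.028, 0, 0, 0, 0]
  grip_force: 35

```text
t: 4.0
tcp_pos: [492.3, 122.3, 63.4]
ee_rot: [-0.168, 0.986, 0.0, -0.001]
force: [-6.8, 9.3, 3.4]
gripper_width: 16.1
```

```bash
cat > st.py <<'E'
from h import *
import sys
k=sys.argv[1]
for n in("scene","top"):
    im=read_camera(n); cv2.imwrite(f"pics/{n}{k}.png",im[:,:,::-1])
s=sensors.read_state();Rm=R.from_quat(s["ee_rot"]).as_matrix();print(round(s["t"],2),s["tcp_pos"].round(1),"Ftool",(Rm.T@s["force"]).round(1),"T",(Rm.T@s["torque"]).round(2),s["gripper_width"].round(1),"j",s["joints"].round(2))
th=np.radians(19.3);X=np.array([np.cos(th),np.sin(th)]);Y=np.array([-X[1],X[0]])
print("tcp holder axes",(s["tcp_pos"][:2]@X).round(1),(s["tcp_pos"][:2]@Y).round(1)); print(Rm.round(4).tolist())
A={}
for n in("scene","top"):
    im=cv2.imread(f"pics/{n}{k}.png");c0=proj(n,[515,60+0,124]) 
    m=im.min(2)>195; nn,l,stt,c=cv2.connectedComponentsWithStats(m.astype(np.uint8))
    cand=[(np.linalg.norm(c[i]-proj(n,[530,22,124])),i) for i in range(1,nn) if stt[i][4]>60]
    i=min(cand)[1];A[n]=c[i];print(n,stt[i],c[i].round(2))
p,e=tri(A["scene"],A["top"]);print("captop",p.round(1),e.round(2),"top@124",onz("top",A["top"],124).round(1),"holder",(p[:2]@X).round(1),(p[:2]@Y).round(1))
a=cv2.imread(f"pics/top{k}.png")[120:250,170:300]; b=cv2.imread(f"pics/scene{k}.png")[120:250,210:340]
cv2.imwrite(f"pics/c{k}.png",np.hstack([cv2.resize(x,(400,400),interpolation=2) for x in(a,b)]))
E
python3 st.py 3
```

```text
Traceback (most recent call last):
  File "st.py", line 6, in <module>
    s=sensors.read_state();Rm=R.from_quat(s["ee_rot"]).as_matrix();print(round(s["t"],2),s["tcp_pos"].round(1),"Ftool",(Rm.T@s["force"]).round(1),"T",(Rm.T@s["torque"]).round(2),s["gripper_width"].round(1),"j",s["joints"].round(2))
                                                                                                                                                                                  ^^^^^^^^^^^^^^^^^^^^^^^^
AttributeError: 'float' object has no attribute 'round'
```

```bash
sed -i 's/s\["gripper_width"\].round(1)/round(s["gripper_width"],1)/' st.py; python3 st.py 3b
```

```text
4.2 [492.3 122.   63.4] Ftool [ 2.8  8.4 -3.2] T [-3.43  1.07  0.07] 16.3 j [ 0.63  0.23 -0.53 -0.   -0.81 -0.29]
tcp holder axes 505.0 -47.5
[[-0.9437, -0.3309, -0.0019], [-0.3309, 0.9437, 0.0002], [0.0017, 0.0008, -1.0]]
scene [245 176  15  12 134] [252.04 181.58]
top [234 183  25  26 485] [245.5  195.46]
captop [525.7  25.3 124.5] 0.42 top@124 [525.8  25.1 124. ] holder 504.5 -149.9
```

View pics/c3b.png

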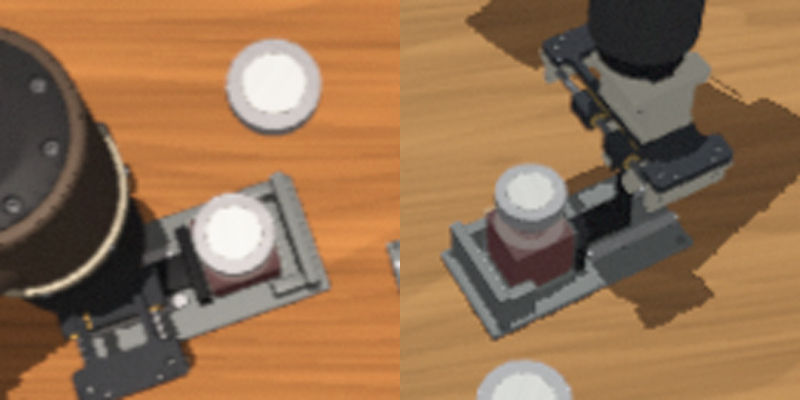

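The jaw has met the jar, and the cap has moved from (244,196) to about (245.5,195.5) in the top picture. Force is about 8 N, which is slide friction only. I'll continue.

carry_out:
  steps:
    - [0, 0, -0.003, 0, 0, 0, 0]
    - [0, 0, -0.005, 0, 0, 0, 0]
    - [0, 0, -0.007, 0, 0, 0, 0]
    - [0, 0, -0.009, 0, 0, 0, 0]

```text
t: 4.6
tcp_pos: [494.8, 115.0, 63.4]
ee_rot: [-0.168, 0.986, 0.001, -0.001]
force: [-5.9, 9.4, 1.7]
gripper_width: 16.3
```

carry_out:
  steps:
    - [0, 0, -0.003, 0, 0, 0, 0]
    - [0, 0, -0.004, 0, 0, 0, 0]
    - [0, 0, -0.005, 0, 0, 0, 0]

```text
t: 4.9
tcp_pos: [495.9, 111.8, 63.4]
ee_rot: [-0.167, 0.986, 0.003, -0.001]
force: [-5.6, 8.6, 2.1]
gripper_width: 16.4
```

```bash
python3 st.py 4
```

```text
5.0 [495.9 111.7  63.4] Ftool [ 2.2  9.3 -1.6] T [-3.69  0.88 -0.01] 16.4 j [ 0.6   0.23 -0.53 -0.01 -0.81 -0.26]
tcp holder axes 505.0 -58.5
[[-0.9439, -0.3301, -0.0025], [-0.3301, 0.9439, 0.0047], [0.0008, 0.0052, -1.0]]
scene [241 178  16  11 134] [248.59 183.04]
top [238 182  25  25 490] [249.86 193.91]
captop [529.4  15.  124.9] 0.56 top@124 [529.5  14.7 124. ] holder 504.6 -160.8
```

View pics/c4.png

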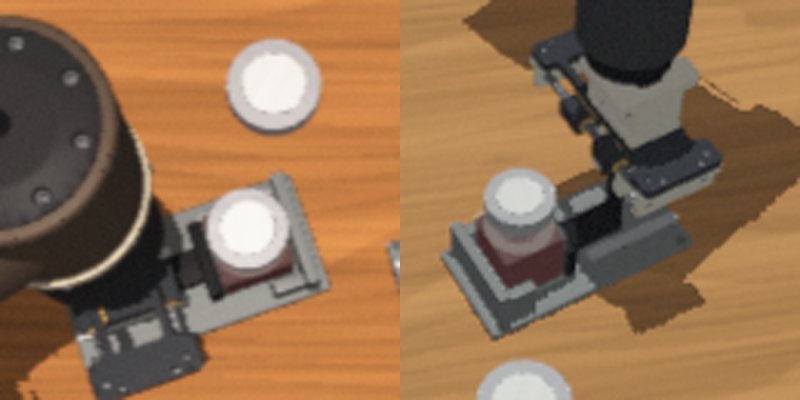

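The cap is now at top (250,194). Force is still about 9 N, so the jar isn't home yet. I'll go on in small steps.

carry_out:
  steps:
    - [0, 0, -0.0015, 0, 0, 0, 0]
    - [0, 0, -0.0025, 0, 0, 0, 0]

```text
t: 5.2
tcp_pos: [496.3, 110.8, 63.4]
ee_rot: [-0.167, 0.986, 0.004, -0.001]
force: [-7.3, 9.4, 2.1]
gripper_width: 15.8
```

carry_out:
  steps:
    - [0, 0, -0.0015, 0, 0, 0, 0]
    - [0, 0, -0.0025, 0, 0, 0, 0]

```text
t: 5.4
tcp_pos: [496.5, 110.0, 63.4]
ee_rot: [-0.167, 0.986, 0.005, -0.001]
force: [-4.7, 9.1, 2.3]
gripper_width: 16.5
```

carry_out:
  steps:
    - [0, 0, -0.002, 0, 0, 0, 0]
    - [0, 0, -0.004, 0, 0, 0, 0]
    - [0, 0, -0.006, 0, 0, 0, 0]

```text
t: 5.7
tcp_pos: [497.1, 108.8, 63.4]
ee_rot: [-0.166, 0.986, 0.008, -0.001]
force: [-23.7, 35.6, 9.7]
gripper_width: 16.2
```

```bash
python3 st.py 5
```

```text
5.8 [497.  109.   63.4] Ftool [ 8.2 32.9 -6.6] T [-12.03   2.86   0.06] 16.1 j [ 0.59  0.23 -0.52 -0.02 -0.81 -0.24]
tcp holder axes 505.1 -61.4
[[-0.9446, -0.3281, -0.004], [-0.3282, 0.9445, 0.0163], [-0.0016, 0.0168, -0.9999]]
scene [241 178  15  12 138] [247.58 183.46]
top [239 181  25  26 497] [250.97 193.39]
captop [530.6  12.2 125.2] 0.21 top@124 [530.8  12.1 124. ] holder 504.8 -163.9
```

View pics/c5.png

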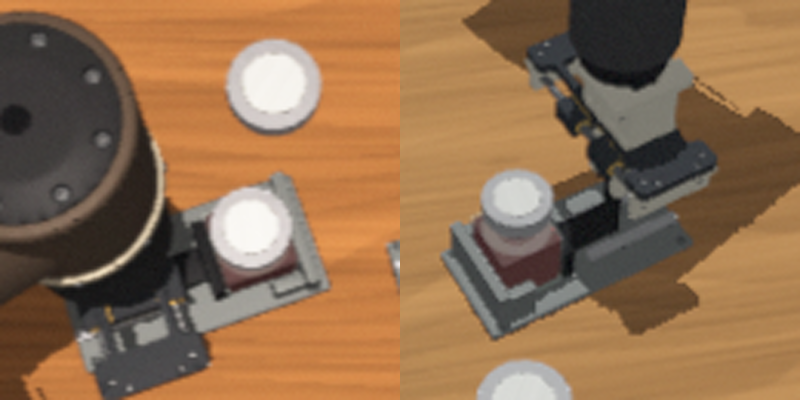

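Force jumped from 9 to about 34 N within 1 mm of travel. The cap has moved about 18 mm, to top (251,193), and the jaw plate and jar are flush against the back plate at crop (300,235). So the jar is home. I'll relax the push, open, and rise.

carry_out:
  steps:
    - [0, 0, 0, 0, 0, 0, 0]
    - [0.2, 0, 0, 0, 0, 0, 0]
    - [0.5, 0, 0, 0, 0, 0, 0]
    - [0.6, 0, 0, 0, 0, 0, 0]
    - [0.6, 0, 0, -0.01, 0, 0, 0]
    - [0.6, 0, 0, -0.03, 0, 0, 0]
    - [0.6, 0, 0, -0.055, 0, 0, 0]
    - [0.8, 0, 0, -0.08, 0, 0, 0]
    - [1, 0, 0, -0.095, 0, 0, 0]
    - [1, 0, 0, -0.1, 0, 0, 0]
    - [1, 0, 0, -0.1, 0, 0, 0]

```text
t: 6.9
tcp_pos: [497.8, 107.3, 164.2]
ee_rot: [-0.166, 0.986, 0.009, 0.0]
force: [-0.2, 0.5, -0.3]
gripper_width: 79.2
```

```bash
python3 st.py 6
python3 - <<'E'
from h import *
s=sensors.read_state();Rm=R.from_quat(s["ee_rot"]).as_matrix()
th=np.radians(19.3);X=np.array([np.cos(th),np.sin(th),0]);Rt=np.c_[-X,np.cross([0,0,-1],-X),[0,0,-1]]
print("turn",R.from_matrix(Rm.T@Rt).as_rotvec().round(4))
# two-view cap
for k in("6",):
    for t in(np.array([530.7,12.1,150]),np.array([530.7,12.1,97])): print((Rm.T@(t-s["tcp_pos"])).round(1))
E
```

```text
7.0 [497.  107.  162.7] Ftool [-0.8 -0.   0. ] T [-0.04 -0.03 -0.01] 85.5 j [ 0.59  0.12 -0.4  -0.02 -1.05 -0.24]
tcp holder axes 504.4 -63.2
[[-0.9447, -0.3278, -0.0049], [-0.3278, 0.9446, 0.016], [-0.0006, 0.0167, -0.9999]]
scene [241 178  15  12 139] [247.6  183.42]
top [239 181  25  26 500] [250.97 193.46]
captop [530.4  12.2 125.2] 0.31 top@124 [530.6  12.1 124. ] holder 504.7 -163.8
turn [ 0.0167  0.0006 -0.0029]
[  -0.7 -101.    11. ]
[  -0.7 -101.8   64. ]
```

View pics/c6.png

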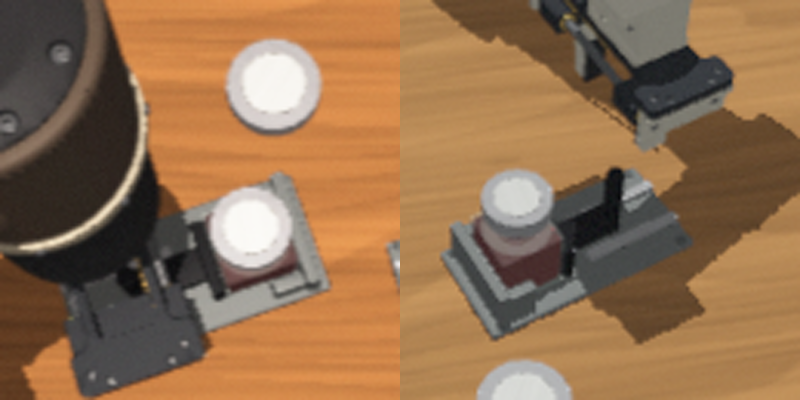

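The top crop shows the jar standing square against the back plate, with the handle freed and the jaw staying closed. I'll move over the cap with the gripper pre-turned clockwise, to leave room for an anticlockwise twist.

Run:
```python
from h import *
s=sensors.read_state();Rm=R.from_quat(s["ee_rot"]).as_matrix()
th=np.radians(19.3);X=np.array([np.cos(th),np.sin(th),0]);Rt=np.c_[-X,np.cross([0,0,-1],-X),[0,0,-1]]
for f in (0.4,.8,1.2): print("turn",R.from_matrix(Rm.T@Rt@R.from_rotvec([0,0,f]).as_matrix()).as_rotvec().round(4))
print((Rm.T@(np.array([530.6,12.1,150])-s["tcp_pos"])).round(1))
```

```text
turn [ 0.0166 -0.0027  0.3971]
turn [ 0.0161 -0.0061  0.7971]
turn [ 0.0151 -0.0095  1.1971]
[  -0.6 -100.9   11. ]
```

carry_out:
  steps:
    - [1, 0, -0.005, 0.002, 0.006, 0, 0.08]
    - [1, 0, -0.015, 0.004, 0.012, 0, 0.2]
    - [1, 0, -0.03, 0.006, 0.0166, -0.002, 0.33]
    - [1, 0, -0.045, 0.008, 0.0166, -0.0035, 0.46]
    - [1, 0, -0.06, 0.01, 0.0163, -0.0045, 0.59]
    - [1, 0, -0.075, 0.011, 0.0162, -0.0055, 0.72]
    - [1, 0, -0.088, 0.011, 0.016, -0.0065, 0.85]
    - [1, 0, -0.097, 0.011, 0.0157, -0.0075, 0.98]
    - [1, -0.0006, -0.1009, 0.011, 0.0153, -0.009, 1.1]
    - [1, -0.0006, -0.1009, 0.011, 0.0151, -0.0095, 1.197]
    - [1, -0.0006, -0.1009, 0.011, 0.0151, -0.0095, 1.197]
    - [1, -0.0006, -0.1009, 0.011, 0.0151, -0.0095, 1.197]

```text
t: 8.2
tcp_pos: [530.1, 11.9, 149.2]
ee_rot: [0.417, 0.909, -0.001, -0.001]
force: [1.8, -0.4, 0.9]
gripper_width: 87.8
```

Run:
```python
from h import *
im=read_camera("scene"); cv2.imwrite("pics/s7.png",cv2.resize(im[110:250,190:340,::-1],(600,560),interpolation=2))
s=sensors.read_state();Rm=R.from_quat(s["ee_rot"]).as_matrix();print(s["t"],s["tcp_pos"],s["force"].round(1),s["joints"].round(2));print(Rm.round(4))
print((Rm.T@(np.array([530.6,12.1,97])-s["tcp_pos"])).round(1), R.from_matrix(Rm).as_euler("zyx"))
print("level",R.align_vectors([Rm.T@[0,0,-1.]],[[0,0,1.]])[0].as_rotvec().round(4))
```

```text
8.25 [530.19388935  12.03201702 149.40561188] [ 0.7  0.8 -0.3] [ 0.39  0.16 -0.38 -0.   -1.03 -1.25]
[[-6.522e-01  7.580e-01 -1.100e-03]
 [ 7.580e-01  6.522e-01 -4.000e-04]
 [ 4.000e-04 -1.100e-03 -1.000e+00]]
[-0.2  0.4 52.4] [-2.28130101e+00 -1.08626445e-03  3.14114520e+00]
level [-0.0011 -0.0004  0.    ]
```

View pics/s7.png

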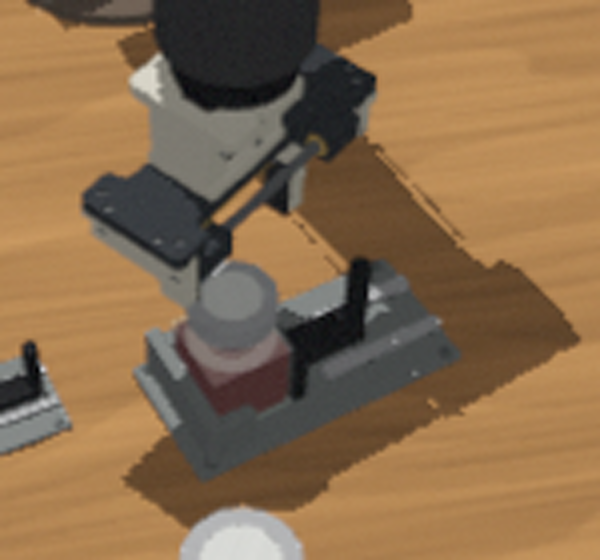

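The scene crop shows the fingers straddling the cap: tips at about (185,290) and (285,195), cap at (237,290). I'll descend and grip lightly to check the centring.

carry_out:
  steps:
    - [1, -0.0002, 0.0004, 0.01, 0, 0, 0]
    - [1, -0.0002, 0.0004, 0.022, 0, 0, 0]
    - [1, -0.0002, 0.0004, 0.034, 0, 0, 0]
    - [1, -0.0002, 0.0004, 0.044, 0, 0, 0]
    - [1, -0.0002, 0.0004, 0.0525, 0, 0, 0]
    - [1, -0.0002, 0.0004, 0.0525, 0, 0, 0]
    - [0.72, -0.0002, 0.0004, 0.0525, 0, 0, 0]
    - [0.65, -0.0002, 0.0004, 0.0525, 0, 0, 0]
    - [0.65, -0.0002, 0.0004, 0.0525, 0, 0, 0]
    - [0.6, -0.0002, 0.0004, 0.0525, 0, 0, 0]
    - [0.6, -0.0002, 0.0004, 0.0525, 0, 0, 0]
  grip_force: 6

```text
t: 9.35
tcp_pos: [530.8, 12.3, 97.3]
ee_rot: [0.417, 0.909, -0.0, -0.0]
force: [-1.3, 0.9, 2.1]
gripper_width: 63.4
```

```bash
cat > s.py <<'E'
from h import *
s=sensors.read_state();Rm=R.from_quat(s["ee_rot"]).as_matrix();print(round(s["t"],2),s["tcp_pos"].round(2),"Ftool",(Rm.T@s["force"]).round(1),"Tw",s["torque"].round(2),round(s["gripper_width"],1),"j",s["joints"].round(2),"yaw",np.arctan2(Rm[1,0],Rm[0,0]).round(4),"zaxis",Rm[:,2].round(4))
E
python3 s.py
```

```text
9.35 [530.81  12.27  97.33] Ftool [ 1.6 -0.4 -2.1] Tw [ 0.47  0.12 -0.04] 63.4 j [ 0.39  0.22 -0.45 -0.   -0.9  -1.25] yaw 2.2813 zaxis [-3.e-04 -1.e-04 -1.e+00]
```

It's well centred, with lateral force under 2 N and width about 64 mm. I'll tighten the grip and start the twist.

carry_out:
  steps:
    - [0.6, 0, 0, 0, 0, 0, 0]
    - [0.6, 0, 0, 0, 0, 0, 0]
    - [0.6, 0, 0, 0, 0, 0, -0.04]
    - [0.6, 0, 0, 0, 0, 0, -0.1]
    - [0.6, 0, 0, 0, 0, 0, -0.17]
    - [0.6, 0, 0, 0, 0, 0, -0.24]
    - [0.6, 0, 0, 0, 0, 0, -0.3]
  grip_force: 42

```text
t: 10.05
tcp_pos: [530.8, 12.4, 97.4]
ee_rot: [0.275, 0.961, 0.0, -0.0]
force: [-0.4, 0.9, 0.0]
gripper_width: 61.8
```

```bash
python3 s.py
```

```text
10.05 [530.84  12.38  97.37] Ftool [ 0.9  0.6 -0. ] Tw [ 0.44  0.06 -0.15] 61.8 j [ 0.39  0.22 -0.45 -0.   -0.9  -0.95] yaw 2.5839 zaxis [-2.e-04  1.e-04 -1.e+00]
```

carry_out:
  steps:
    - [0.6, 0, 0, 0, 0, 0, -0.05]
    - [0.6, 0, 0, 0, 0, 0, -0.12]
    - [0.6, 0, 0, 0, 0, 0, -0.19]
    - [0.6, 0, 0, 0, 0, 0, -0.26]
    - [0.6, 0, 0, 0, 0, 0, -0.33]

```text
t: 10.55
tcp_pos: [530.6, 12.4, 97.4]
ee_rot: [0.112, 0.994, 0.0, -0.0]
force: [-1.6, 0.5, 1.1]
gripper_width: 61.2
```

```bash
python3 s.py; python3 st.py 8
```

```text
10.55 [530.58  12.43  97.39] Ftool [ 1.7  0.2 -1.1] Tw [ 0.45  0.4  -0.12] 61.2 j [ 0.39  0.22 -0.45 -0.   -0.91 -0.62] yaw 2.9165 zaxis [-6.e-04  2.e-04 -1.e+00]
10.65 [530.7  12.4  97.4] Ftool [ 2.4  0.3 -0.3] T [-0.42  0.36 -0.04] 61.6 j [ 0.39  0.22 -0.45 -0.   -0.9  -0.62]
tcp holder axes 505.0 -163.7
[[-0.9744, 0.2248, -0.0004], [0.2248, 0.9744, 0.0002], [0.0004, 0.0001, -1.0]]
scene [240 241  21  19 301] [249.88 250.06]
top [204 218  19  10  69] [212.88 222.46]
captop [ 504.3   90.1 -296.7] 123.47 top@124 [461.4 101.4 124. ] holder 505.7 -81.6
```

View pics/c8.png

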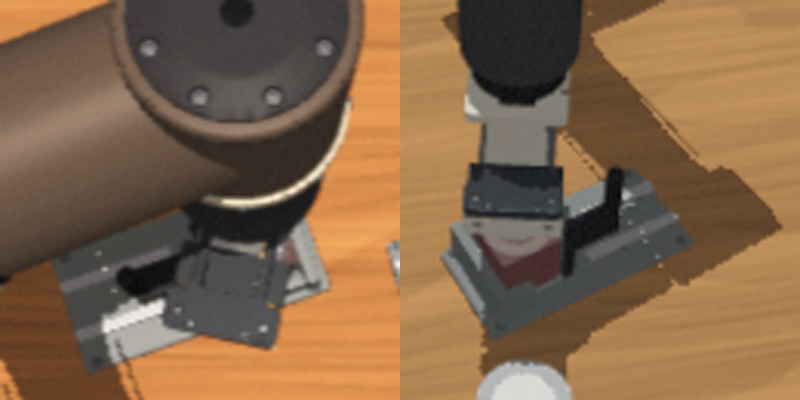

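The cap is held inside the fingers, and the jar and jaw haven't moved (scene crop, jar at (520,255), handle at (612,200)). I've turned 0.635 rad so far and will go to about 1.0.

carry_out:
  steps:
    - [0.6, 0, 0, 0, 0, 0, -0.05]
    - [0.6, 0, 0, 0, 0, 0, -0.12]
    - [0.6, 0, 0, 0, 0, 0, -0.19]
    - [0.6, 0, 0, 0, 0, 0, -0.26]

```text
t: 11.05
tcp_pos: [530.9, 12.6, 97.7]
ee_rot: [-0.017, 1.0, 0.0, -0.0]
force: [-2.7, 1.8, 5.2]
gripper_width: 61.8
```

carry_out:
  steps:
    - [0.6, 0, 0, 0, 0, 0, -0.05]
    - [0.6, 0, 0, 0, 0, 0, -0.11]
    - [0.6, 0, 0, 0, 0, 0, -0.11]

```text
t: 11.35
tcp_pos: [530.9, 12.5, 98.1]
ee_rot: [-0.071, 0.997, 0.0, 0.0]
force: [-2.7, 0.8, 3.4]
gripper_width: 61.6
```

```bash
python3 s.py
```

```text
11.35 [530.91  12.52  98.09] Ftool [ 2.5  1.2 -3.4] Tw [0.38 0.69 0.07] 61.6 j [ 0.39  0.22 -0.45 -0.   -0.91 -0.25] yaw -2.9986 zaxis [ 2.e-04  3.e-04 -1.e+00]
```

The tool rose about 0.7 mm with an upward push of 3–5 N, so the seal has released and the cap is free after 1.0 rad of turning. I'll lift straight up, checking after the first few mm.

carry_out:
  steps:
    - [0.6, 0, 0, -0.002, 0, 0, 0]
    - [0.6, 0, 0, -0.004, 0, 0, 0]
    - [0.6, 0, 0, -0.006, 0, 0, 0]

```text
t: 11.65
tcp_pos: [530.9, 12.5, 104.1]
ee_rot: [-0.071, 0.997, 0.0, 0.0]
force: [-0.7, -0.4, -0.1]
gripper_width: 61.6
```

```bash
python3 s.py
```

```text
11.65 [530.93  12.47 104.11] Ftool [ 0.8 -0.3  0.1] Tw [ 0.06 -0.08  0.01] 61.6 j [ 0.39  0.21 -0.44 -0.   -0.92 -0.25] yaw -2.9998 zaxis [ 1.e-04  2.e-04 -1.e+00]
```

carry_out:
  steps:
    - [0.6, 0, 0, -0.004, 0, 0, 0]
    - [0.6, 0, 0, -0.009, 0, 0, 0]
    - [0.6, 0, 0, -0.014, 0, 0, 0]
    - [0.6, 0, 0, -0.019, 0, 0, 0]
    - [0.6, 0, 0, -0.024, 0, 0, 0]
    - [0.6, 0, 0, -0.028, 0, 0, 0]
    - [0.6, 0, 0, -0.0305, 0, 0, 0]
    - [0.6, 0, 0, -0.0305, 0, 0, 0]
    - [0.6, 0, 0, -0.0305, 0, 0, 0]
    - [0.6, 0, 0, -0.0305, 0, 0, 0]

```text
t: 12.65
tcp_pos: [530.7, 12.4, 134.3]
ee_rot: [-0.071, 0.997, 0.0, -0.0]
force: [-1.4, 0.5, 0.4]
gripper_width: 61.9
```

```bash
python3 s.py
python3 - <<'E'
from h import *
for n in("scene","top"):
    im=read_camera(n); cv2.imwrite(f"pics/{n}9.png",im[:,:,::-1])
a=cv2.imread("pics/scene9.png")
cv2.imwrite("pics/c9.png",np.hstack([cv2.resize(a[120:240,200:320],(480,480),interpolation=2),cv2.resize(cv2.imread("pics/top9.png")[130:250,170:250],(320,480),interpolation=2)]))
E
```

```text
12.65 [530.72  12.41 134.33] Ftool [ 1.3  0.7 -0.4] Tw [ 0.05 -0.03 -0.01] 61.9 j [ 0.39  0.18 -0.4  -0.   -0.99 -0.25] yaw -2.9998 zaxis [-4.e-04  1.e-04 -1.e+00]
```

View pics/c9.png

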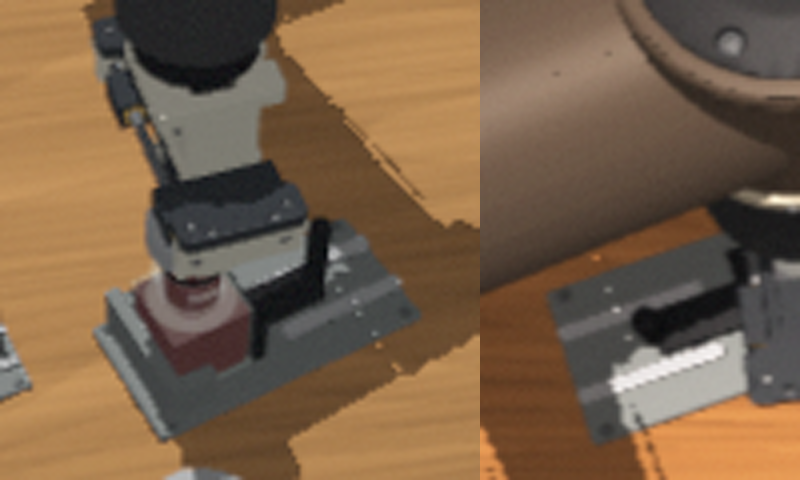

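View pics/scene9.png

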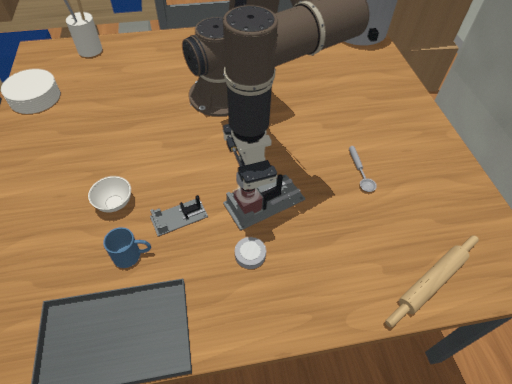

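The scene crop shows the cap held in the fingers, with its rim visible at (158,245). The open neck is below it at (193,290). The jar is still braced between the back plate and the jaw, and the bowl, mug, spoon and loose lid haven't moved. Lift is 37 mm straight up, so I'll hand in.

```bash
python3 -c "
from station import ticket,sensors
print(ticket.hand_in()); s=sensors.read_state(); print(s['t'],s['tcp_pos'],s['force'],s['gripper_width'])"
```

```text
the job is handed in; nothing more can be done
None
the job is handed in; nothing more can be done
```

The jar is open, and I handed the job in with the arm still holding the cap over the mouth, at about 12.7 s of the 48 s.

- **Jaw:** I gripped the large holder's handle and pushed it about 40 mm. The push force then jumped from about 9 N to 34–43 N within 1 mm, which I took as the jar being home against the back plate. That peak was at the fingertips on the handle. I released the handle and the jaw stayed closed.
- **Twist:** I turned the cap 1.0 rad anticlockwise. It then rose about 0.7 mm with a 3–5 N upward push, which fits the seal releasing.
- **Lift:** I raised the cap 37 mm straight up, which puts its edge about 2 cm above the rim. During the lift the lateral force stayed within about 1.5 N.

**Last checks:** The tool was level to within 0.001 rad and within 0.2 mm of where it gripped the seated cap. The last picture shows the cap in the fingers over the open neck, the jar still braced, and everything else where it was.

**Checks that disagreed or could not be made:**
- The gripper width read about 62 mm on the 64 mm cap, and 16–18 mm on the 18 mm handle.
- Torque while turning read only about 0.15 N m, below the "few tenths" expected.
- The cap position worked out from the handle was about 2.5 mm from the camera's. I used the camera's, and lateral forces stayed under 3 N when I gripped there.
- The gripper hid the mouth, so the cap's centring and clearance over it rest on arm readings rather than a picture.

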